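Shake a bag peg out of the upturned peg box

TASK

The peg box stands upside down on the chopping board with one clothes peg left inside. Lift it over the bowl without losing the peg on the way, shake and lean it until the peg lines up with the slot underneath and drops into the bowl, then stand the empty box back on the board, slot side down as you found it. Leave the bowl standing and do not push about or knock over the salt shaker, egg timer and spice jar.

Things in the scene. Friction and masses are not known exactly. Their poses are not given: they have to be found in the camera images.
- box_mid (a point): Centre of the loose peg box, 103 mm long (x axis), 57 wide (y), 72 high (z, up as found), 220 g, standing upside down: four 3 mm rubber feet on top. Clear plastic long sides; wooden ends, top and bottom. This point is 36 mm above the underside. The rigid sides may be gripped firmly across the 57 mm width.
- box_slot (a point): Middle of the slot in the underside of the box, at the outer face; same axes as the box. The underside is the box's lid, 4 mm thick; the slot goes right through, 66 mm long (x) and 18 mm wide (y), a little shorter than the peg, which drops out one end first. Inside, the box is 96 mm long, 50 wide and 64 high; ledges 15 to 16 mm wide surround the slot.
- peg_mid (a point): Centre of the wooden clothes peg, 72 mm long (y axis), 15 wide (x), 12 thick (z), 12 g. It lies in the box askew across the slot, ends on the two ledges, and slides at a tilt of about 20 degrees. Leaning the box about 30 degrees sideways about its long axis turns the peg along the lower side; rocking it to and fro like this, a few times, brings the peg into the slot and out.
- bowl: Blue round bowl, loose, 170 mm across the rim and 50 mm high, with a 4 mm wall; origin at the centre of its underside, z up. It stands beside the board, on one side or the other.
- board: Beech chopping board that does not move, 200 mm (its x axis) by 300 mm (its y axis), 21 mm thick; origin at the centre of its underside. The peg box stands on it.
- spice_jar: Bystander, loose: spice jar with a red cap, 46 mm across, 109 high mm; origin at the centre of its underside.
- egg_timer: Bystander, loose: red egg timer, 58 mm across, 52 high mm; origin at the centre of its underside.
- salt: Bystander, loose: salt shaker, 44 mm across, 90 high mm; origin at the centre of its underside.
There are look-alikes about, which are no part of the job. There is more than one size of the part that bears box_mid; the job needs the larger.

How it is judged:
By the outcome, as a careful person would: the job done as asked, in the order asked, and still so for the second after the job is handed in, with the robot touching nothing.
It also fails if it takes over 61 s, if anything falls off the work surface, if the arm or the gripper's body presses on something with over 40 N, if the wrist force passes 120 N, or if a joint passes its speed limit or range.

ROBOT

A 7-joint arm with a two-finger parallel gripper is mounted at the origin on a cart in front of the work surface, level with it; the furniture and walls round the work are solid. World frame = base frame: x ahead of the robot, y to its left, z up, the work surface at z = 0. Lengths are in m, angles in rad, forces in N, time in s.
With the tool pointing down it reaches from about 0.4 to 0.85 m from the base axis. Payload 10.4 kg.
Tool frame: the origin (TCP) lies at the very end of the fingers, on their centre line; the grasp point (between the pads) lies 19 mm behind it; z points along the fingers, y is the line along which they close (so a half turn about z gives the same grasp; the last joint's range is limited). The gripper opens to 87 mm and grips with 3 to 60 N. Pads are 19 mm wide; open, the fingers measure 117 mm over their backs; the gripper's body (75 mm by 190 mm) begins 51 mm behind the grasp point.
Start: joints at [-1.291, 0.332, -0.065, 1.46, 0.022, 1.35, -0.088], TCP at [0.186, 0.597, 0.223] pointing down, gripper open.
Joint ranges: [-2.6, 2.6], [-0.5, 2.12], [-1.47, 1.34], [0.16, 2.42], [-1.27, 4.41], [0.06, 2.06], [-2.6, 2.6]. Speed limits (rad/s): [2.22, 2.22, 2.79, 2.79, 3.14, 3.14, 3.14].

INTERFACE

Orientations are given as a unit quaternion [x, y, z, w].
In Python, from bench import * gives the robot as it stands.
- The arm moves only by the tool step_arm, never from a script. Its arguments are lists of equal length, an entry for each row: "delta_pos": the shift along the world's x, y, z in units of 25 mm (1.0 is 25 mm), a list of three; "turn": the turn about the world's z in units of 0.12 rad (1.0 is 0.12 rad). In form: {"delta_pos": [[tx, ty, tz], ...], "turn": [turn, ...]}. A call has 1 to 12 rows; each row shifts and turns the commanded pose from where the row before left it; what a row does not reach is not made up. A row lasts 1/10 s, in which the tool goes at most 50 mm and 8.59 degrees, less where a joint would pass 70% of its speed; a pose out of reach is approached as far as the arm can. A call with a number of a shift or a turn outside -1 to 1 is refused whole. A call with a gripper value outside its range is refused whole. "grip" is the closure, from 0 (fully open) to 1 (shut), set as the call begins (left out, the last holds). The fingers move at their own pace and stop on an object; "newtons" is the grip in N (left out, the last holds). Time passes only in rows, so rows that do not move let the fingers close. It gives the time, the measured TCP pose, the force, the opening and the grip force at its end, in the units of the state.
- read_state(): the state, without advancing time (a new reading comes with each control period).
- camera(name): name is "scene" or "top"; returns a dict with "image" (420x560x3 uint8, red, green, blue), "z_map" (420x560 float32, m along the optical axis (not along the pixel's ray), 0 where there is no reading), "mtx" (3x3 intrinsics, pixels), "view" (4x4, takes a point from world to camera coordinates). Camera axes: x right, y up, looking along -z (the intrinsics and any distortion apply to the point x, -y, -z); pixel columns grow to the right and rows downward; lengths in m; the calibration is good to about 2 mm. A picture is of the moment at which its call begins.
- close_job(): hands the job in; it is judged then, once.
The state is a dict: "time": time; "joint_positions": joint angles; "joint_vel": joint speeds; "joint_torque": joint torques, N m; "ee_pos": TCP position; "eef_rot": TCP orientation; "ft_force": force on the tool from outside, world axes, zero at the start; "torque": the same for the moment, N m; "width": finger opening in m; "grip_force": force on a finger pad.
Only numpy, scipy, OpenCV 4.12 (cv2) and the standard library are available. Lean on these libraries where they do the work, as an engineer would, in place of code of your own. Each camera call takes 0.05 s, during which the arm holds its last target. There are 200 camera calls.

## Working session

There is one attempt and no reset: what is moved stays moved. The work goes in short steps, Python scripts to look and compute and a tool call to move; the robot and the scene stay as the last step left them, time stands still between calls to the robot, and variables do not carry over. Pictures are saved under pics/ and viewed, at most 10 in all, crops included, and the job is handed in when it is done.

Besides the shell and the picture viewer there is one more tool, called after "Emit:" in YAML: its name, and indented under it one key for each argument. step_arm: Moves the arm, as the interface text tells. Shifts and turns lie within -1 to 1; 1 stands for 25 mm of shift or 0.12 rad of turn. Its arguments: {"type":"object","properties":{"delta_pos":{"type":"array"},"turn":{"type":"array"},"grip":{"type":"number"},"newtons":{"type":"number"}},"required":["delta_pos","turn"]}

```bash
mkdir -p pics
cat > h.py <<'E'
import numpy as np, cv2
from bench import *
def snap(n,fn=None):
    c=camera(n); 
    if fn: cv2.imwrite('pics/'+fn,c['image'][:,:,::-1])
    return c
def pts(c):
    z=c['z_map'].astype(float);h,w=z.shape;K=c['mtx'];v,u=np.mgrid[:h,:w]
    P=np.stack([(u-K[0,2])/K[0,0]*z,-(v-K[1,2])/K[1,1]*z,-z,np.ones_like(z)],-1)
    return (P@np.linalg.inv(c['view']).T)[...,:3]
def ray(c,u,v,zp):
    K=c['mtx'];M=np.linalg.inv(c['view']);d=M[:3,:3]@np.array([(u-K[0,2])/K[0,0],-(v-K[1,2])/K[1,1],-1]);o=M[:3,3]
    return o+d*(zp-o[2])/d[2]
def proj(c,p):
    q=c['view']@np.append(p,1);K=c['mtx'];return K[0,0]*q[0]/-q[2]+K[0,2],K[1,1]*-q[1]/-q[2]+K[1,2]
E
python3 - <<'E'
from h import *
a=snap('scene','s1.png');b=snap('top','t1.png')
for c in(a,b):print(c['mtx'].round(1).tolist(),np.linalg.inv(c['view']).round(3).tolist())
print(read_state())
E
ls
```

```text
[[500.5, 0.0, 274.8], [0.0, 500.5, 210.7], [0.0, 0.0, 1.0]] [[0.911, 0.158, -0.38, 0.093], [-0.411, 0.391, -0.824, -0.794], [0.018, 0.907, 0.421, 0.543], [0.0, 0.0, 0.0, 1.0]]
[[422.3, 0.0, 278.2], [0.0, 422.3, 210.5], [0.0, 0.0, 1.0]] [[0.005, 0.986, -0.167, 0.362], [-1.0, 0.005, -0.001, 0.195], [0.0, 0.167, 0.986, 1.111], [0.0, 0.0, 0.0, 1.0]]
{'time': 0.1, 'joint_positions': array([-1.290587  ,  0.33280163, -0.06468848,  1.46086191,  0.02158702,
        1.34989955, -0.08848673]), 'joint_vel': array([-5.10418158e-04,  4.06760761e-04, -1.95579129e-03, -2.45953140e-03,
       -4.76189211e-04,  5.91565291e-04, -6.84279722e-05]), 'joint_torque': array([ 1.42177203e-03, -6.24540424e+01,  2.50663067e-02, -3.90718138e+01,
       -6.11591851e-02,  3.66747729e-02,  1.10779333e-04]), 'ee_pos': array([0.18627855, 0.59622866, 0.22183568]), 'eef_rot': array([ 1.50817531e-01,  9.88561412e-01, -6.33783887e-04, -7.18360660e-05]), 'ft_force': array([-0.13265841,  0.3080213 , -0.22667539]), 'torque': array([ 0.06216779, -0.01520435,  0.02823038]), 'grip_force': 0.0, 'width': 0.08704700715299721}
h.py
pics
```

View pics/s1.png

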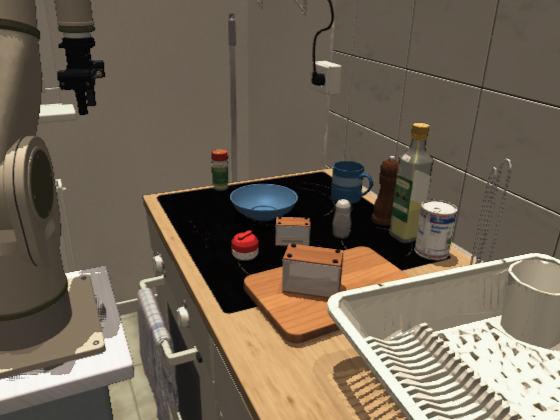

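View pics/t1.png

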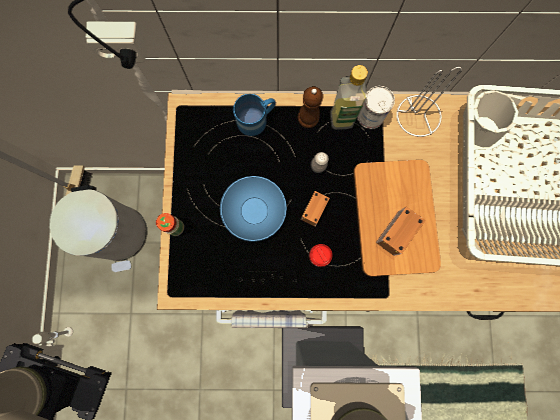

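Candidates for the box, as pixels in top / scene: the large peg box on the board (400,230) / (312,270), and a smaller one on the hob (315,208) / (293,232). I choose the one on the board. The bowl is at (253,208) in the top view, beyond the small box. The mug at (250,115) is also blue but isn't the bowl.

Run:
```python
from h import *
a=snap('scene');b=snap('top')
x=cv2.resize(b['image'][190:270,340:450],(440,320),interpolation=2);y=cv2.resize(a['image'][235:305,270:360],(411,320),interpolation=2)
cv2.imwrite('pics/crop1.png',np.hstack([x,y])[:,:,::-1][:,:800])
P=pts(b);Z=P[...,2]
def blob(name,r,lo,hi):
    m=np.zeros(Z.shape,np.uint8);v0,v1,u0,u1=r
    m[v0:v1,u0:u1]=((Z>lo)&(Z<hi))[v0:v1,u0:u1]
    n,l,s,_=cv2.connectedComponentsWithStats(m);k=1+s[1:,4].argmax();q=P[l==k]
    R=cv2.minAreaRect(q[:,:2].astype(np.float32));print(name,len(q),'mean',q.mean(0).round(4),'rect',np.round(R[0],4),np.round(R[1],4),round(R[2],1),'zmax',np.percentile(q[:,2],95).round(4))
blob('box',(195,265,365,440),.085,.11)
blob('small',(180,235,295,340),.04,.12)
blob('bowl',(165,250,210,295),.040,.06)
blob('bowl all',(165,250,210,295),.015,.06)
blob('salt',(140,180,300,340),.06,.1)
blob('timer',(235,275,300,345),.02,.08)
blob('jar',(205,245,150,190),.09,.13)
blob('board',(150,285,345,450),.012,.03)
```

```text
box 1009 mean [ 0.4886 -0.1074  0.0933] rect [ 0.4895 -0.1089] [0.0578 0.1044] 53.2 zmax 0.0968
small 489 mean [0.5505 0.1013 0.0523] rect [0.5513 0.101 ] [0.0411 0.0758] 63.4 zmax 0.0559
bowl 670 mean [0.5547 0.2612 0.0468] rect [0.5487 0.2596] [0.1667 0.1671] 45.6 zmax 0.0522
bowl all 2109 mean [0.5544 0.2621 0.0325] rect [0.5487 0.2596] [0.1667 0.1671] 45.6 zmax 0.0504
salt 165 mean [0.6684 0.0883 0.0823] rect [0.6712 0.087 ] [0.0328 0.0334] 47.8 zmax 0.0902
timer 411 mean [0.43   0.0887 0.0426] rect [0.4307 0.0878] [0.0552 0.0554] 44.9 zmax 0.0511
jar 302 mean [0.5028 0.4652 0.1072] rect [0.5039 0.4666] [0.044 0.043] 48.0 zmax 0.1115
board 7377 mean [ 0.5363 -0.1114  0.0206] rect [ 0.5345 -0.1142] [0.3006 0.2021] 3.7 zmax 0.024
```

View pics/crop1.png

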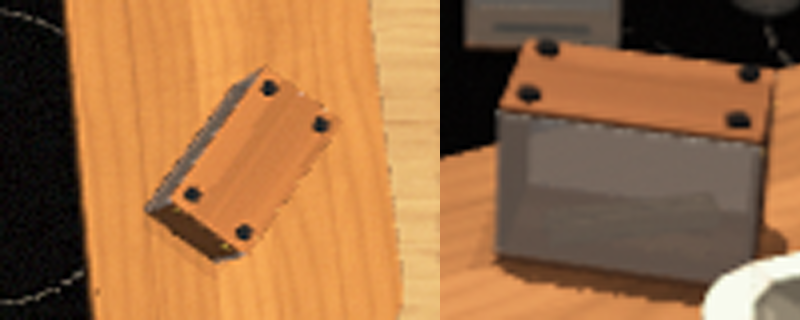

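The crop confirms it: about 104 × 58 mm, with four feet on top and the peg faintly visible through the side near the underside. I'm moving above it.

Emit:
step_arm:
  delta_pos:
    - [0.5, -0.5, 0]
    - [1, -1, 0]
    - [1, -1, 0]
    - [1, -1, 0]
    - [1, -1, 0]
    - [1, -1, 0]
    - [1, -1, 0]
    - [1, -1, 0]
    - [1, -1, 0]
    - [1, -1, 0]
    - [1, -1, 0]
    - [1, -1, 0]
  turn: [-0.2, -0.24, -0.24, -0.24, -0.24, -0.24, -0.24, -0.24, -0.24, -0.24, -0.24, -0.24]
  grip: 0

```text
time: 1.4
ee_pos: [0.475, 0.3067, 0.2227]
eef_rot: [0.318, 0.948, 0.0, 0.0]
ft_force: [0.7, 1.2, 0.2]
width: 0.0872
grip_force: 0.0
```

Emit:
step_arm:
  delta_pos:
    - [0, -1, 0]
    - [0, -1, 0]
    - [0, -1, 0]
    - [0, -1, 0]
    - [0, -1, 0]
    - [0, -1, 0]
    - [0, -1, 0]
    - [0, -1, 0]
    - [0, -1, 0]
    - [0, -1, 0]
    - [0, -1, 0]
    - [0, -1, 0]
  turn: [0, 0, 0, 0, 0, 0, 0, 0, 0, 0, 0, 0]

```text
time: 2.6
ee_pos: [0.4733, 0.0071, 0.2225]
eef_rot: [0.317, 0.948, 0.0, -0.0]
ft_force: [0.2, 0.3, 0.3]
width: 0.0867
grip_force: 0.0
```

Emit:
step_arm:
  delta_pos:
    - [0.1, -1, -0.5]
    - [0.1, -1, -1]
    - [0.1, -1, -1]
    - [0, -0.8, -0.5]
    - [0, 0, 0]
    - [0, 0, 0]
  turn: [0, 0, 0, 0, 0, 0]

```text
time: 3.2
ee_pos: [0.4809, -0.0864, 0.1477]
eef_rot: [0.317, 0.948, 0.0, -0.0]
ft_force: [0.5, 0.1, 0.5]
width: 0.087
grip_force: 0.0
```

Emit:
step_arm:
  delta_pos:
    - [0.34, -0.9, 0]
    - [0, 0, -0.7]
    - [0, 0, -0.8]
    - [0, 0, -0.8]
    - [0, 0, -0.8]
    - [0, 0, -0.7]
    - [0, 0, -0.4]
    - [0, 0, 0]
    - [0, 0, 0]
  turn: [0, 0, 0, 0, 0, 0, 0, 0, 0]

```text
time: 4.1
ee_pos: [0.4904, -0.1081, 0.0434]
eef_rot: [0.316, 0.949, 0.0, 0.0]
ft_force: [1.0, -0.3, 0.3]
width: 0.0872
grip_force: 0.0
```

Run:
```python
from h import *
a=snap('scene')
cv2.imwrite('pics/s2.png',cv2.resize(a['image'][150:330,200:400],(800,600)[:2] if 0 else (660,594),interpolation=2)[:,:,::-1])
```

```text
(no output)
```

View pics/s2.png

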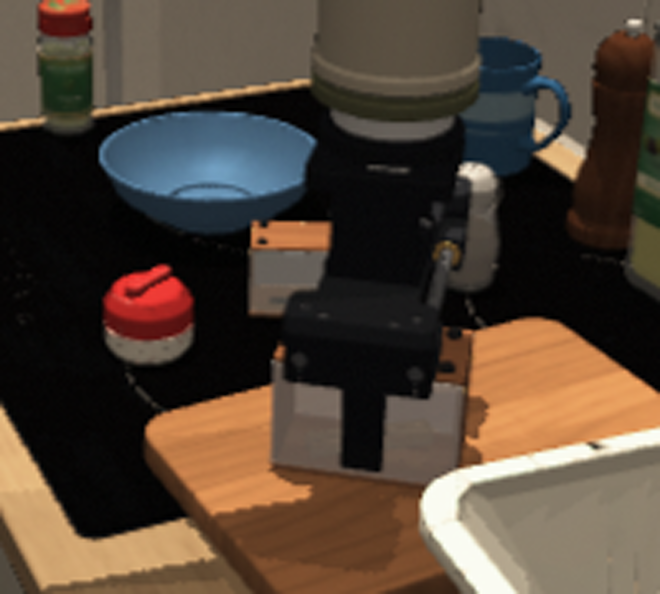

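The fingers straddle the large box at about its middle (finger at crop pixel (362,420), box spanning x 275–470). I'll grip it firmly and lift a little.

Emit:
step_arm:
  delta_pos:
    - [0, 0, 0]
    - [0, 0, 0]
    - [0, 0, 0]
    - [0, 0, 0]
    - [0, 0, 0]
    - [0, 0, 0]
    - [0, 0, 0]
    - [0, 0, 0]
  turn: [0, 0, 0, 0, 0, 0, 0, 0]
  grip: 1
  newtons: 50

```text
time: 4.95
ee_pos: [0.4899, -0.1084, 0.0427]
eef_rot: [0.316, 0.949, 0.0, 0.0]
ft_force: [-0.2, -0.5, 2.8]
width: 0.057
grip_force: 50.0
```

Emit:
step_arm:
  delta_pos:
    - [0, 0, 0.1]
    - [0, 0, 0.3]
    - [0, 0, 0.5]
    - [0, 0, 0.6]
    - [0, 0, 0.6]
    - [0, 0, 0.6]
    - [0, 0, 0.6]
    - [0, 0, 0.6]
    - [0, 0, 0.5]
    - [0, 0, 0.3]
    - [0, 0, 0.1]
    - [0, 0, 0]
  turn: [0, 0, 0, 0, 0, 0, 0, 0, 0, 0, 0, 0]

```text
time: 6.15
ee_pos: [0.4898, -0.1084, 0.1626]
eef_rot: [0.316, 0.949, 0.0, 0.0]
ft_force: [-0.4, -0.1, -2.6]
width: 0.0568
grip_force: 50.0
```

Emit:
step_arm:
  delta_pos:
    - [0, 0.2, 0]
    - [0.1, 0.4, 0]
    - [0.2, 0.6, 0]
    - [0.2, 0.8, 0]
    - [0.2, 1, 0]
    - [0.2, 1, 0]
    - [0.2, 1, 0]
    - [0.2, 1, 0]
    - [0.2, 1, 0]
    - [0.2, 1, 0]
    - [0.2, 1, 0]
    - [0.2, 1, 0]
  turn: [0, 0, 0, 0, 0, 0, 0, 0, 0, 0, 0, 0]

```text
time: 7.35
ee_pos: [0.5421, 0.1445, 0.1621]
eef_rot: [0.316, 0.949, 0.0, -0.0]
ft_force: [0.5, -1.6, -2.2]
width: 0.0565
grip_force: 50.0
```

Emit:
step_arm:
  delta_pos:
    - [0.2, 1, 0]
    - [0.1, 1, 0]
    - [0, 0.9, 0]
    - [0, 0.8, 0]
    - [0, 0.5, -0.1]
    - [0, 0.3, -0.3]
    - [0, 0.2, -0.4]
    - [0, 0, -0.4]
    - [0, 0, -0.4]
    - [0, 0, -0.3]
    - [0, 0, -0.1]
    - [0, 0, 0]
  turn: [0, 0, 0, 0, 0, 0, 0, 0, 0, 0, 0, 0]

```text
time: 8.55
ee_pos: [0.5498, 0.2586, 0.1122]
eef_rot: [0.317, 0.949, -0.0, -0.0]
ft_force: [0.0, -0.2, -2.0]
width: 0.0566
grip_force: 50.0
```

Run:
```python
from h import *
a=snap('scene')
cv2.imwrite('pics/s3.png',cv2.resize(a['image'][120:240,190:340],(750,600),interpolation=2)[:,:,::-1])
```

```text
(no output)
```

View pics/s3.png

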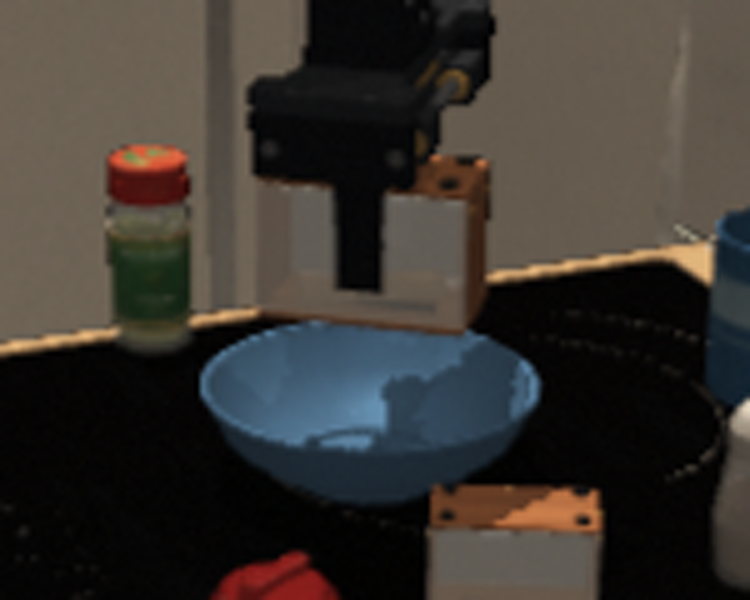

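The box is centred over the bowl (crop pixel (365,250) above a bowl spanning 200–540), and the peg is still inside. The arm can't tilt, so I'll shake sharply along the box's width instead.

Emit:
step_arm:
  delta_pos:
    - [0.37, 0.5, 0]
    - [-0.75, -1, 0]
    - [0.75, 1, 0]
    - [-0.75, -1, 0]
    - [0.75, 1, 0]
    - [-0.75, -1, 0]
    - [0.75, 1, 0]
    - [-0.75, -1, 0]
    - [0.75, 1, 0]
    - [-0.75, -1, 0]
    - [0.75, 1, 0]
    - [-0.37, -0.5, 0]
  turn: [0, 0, 0, 0, 0, 0, 0, 0, 0, 0, 0, 0]

```text
time: 9.8
ee_pos: [0.55, 0.2626, 0.1115]
eef_rot: [0.315, 0.949, 0.0, -0.0]
ft_force: [-0.2, 1.0, -1.3]
width: 0.0569
grip_force: 50.0
```

```bash
cat > look.py <<'E'
import sys
from h import *
a=snap('scene');b=snap('top');s=read_state();print(s['time'],s['ee_pos'].round(4))
x=cv2.resize(a['image'][140:225,225:305],(400,425),interpolation=2);y=cv2.resize(b['image'][170:250,210:290],(400,425),interpolation=2)
cv2.imwrite('pics/%s.png'%sys.argv[1],np.hstack([x,y])[:,:,::-1])
def tan(c,r):
    hsv=cv2.cvtColor(c['image'],cv2.COLOR_RGB2HSV);m=cv2.inRange(hsv,(5,50,90),(28,255,255));P=pts(c)
    k=(m>0)&(np.hypot(P[...,0]-.55,P[...,1]-.26)<.08)&(P[...,2]<.055)
    print(k.sum(),P[k].mean(0).round(3) if k.any() else '')
tan(a,0);tan(b,0)
E
python3 look.py l1
```

```text
9.9 [0.5498 0.258  0.1127]
0 
3 [0.547 0.336 0.038]
```

View pics/l1.png

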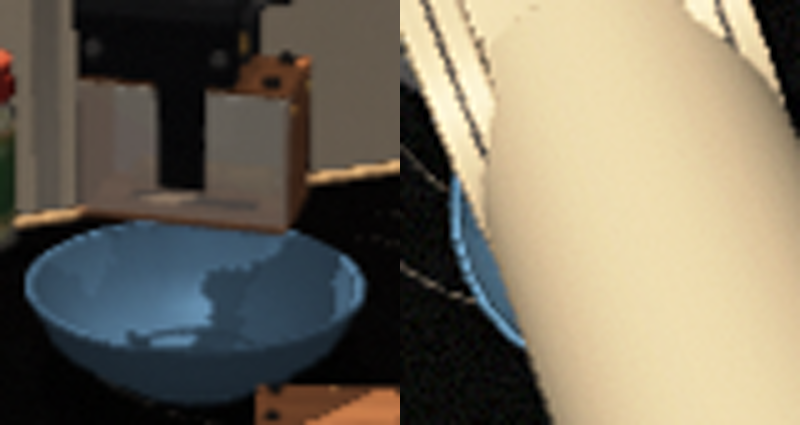

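The peg is still inside but has shifted (pale shape near (175,197)). I'll use longer strokes with two rows each way.

Emit:
step_arm:
  delta_pos:
    - [0.75, 1, 0]
    - [-0.75, -1, 0]
    - [-0.75, -1, 0]
    - [0.75, 1, 0]
    - [0.75, 1, 0]
    - [-0.75, -1, 0]
    - [-0.75, -1, 0]
    - [0.75, 1, 0]
    - [0.75, 1, 0]
    - [-0.75, -1, 0]
    - [0, 0, 0]
    - [0, 0, 0]
  turn: [0, 0, 0, 0, 0, 0, 0, 0, 0, 0, 0, 0]

```text
time: 11.1
ee_pos: [0.5504, 0.2588, 0.1133]
eef_rot: [0.317, 0.948, 0.0, 0.0]
ft_force: [-0.4, 0.1, -2.7]
width: 0.0569
grip_force: 50.0
```

```bash
python3 look.py l2
```

```text
11.2 [0.5504 0.2597 0.1134]
0 
2 [0.549 0.337 0.042]
```

View pics/l2.png

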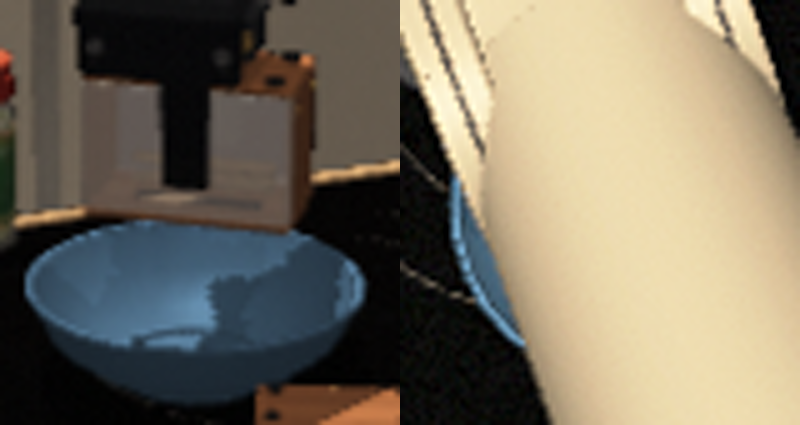

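Emit:
step_arm:
  delta_pos:
    - [0.2, -0.15, 0]
    - [0.4, -0.3, 0]
    - [0.3, -0.22, 0]
    - [0, 0, 0]
    - [-1, 0.75, 0]
    - [-0.6, 0.45, 0]
    - [-0.2, 0.15, 0]
    - [0, 0, 0]
    - [0.3, -0.22, 0]
    - [0.4, -0.3, 0]
    - [0.2, -0.15, 0]
    - [0, 0, 0]
  turn: [0, 0, 0, 0, 0, 0, 0, 0, 0, 0, 0, 0]

```text
time: 12.4
ee_pos: [0.5515, 0.2571, 0.1125]
eef_rot: [0.318, 0.948, -0.0, 0.0]
ft_force: [0.9, 0.8, -2.7]
width: 0.0566
grip_force: 50.0
```

Emit:
step_arm:
  delta_pos:
    - [-0.15, -0.2, 0]
    - [-0.3, -0.4, 0]
    - [-0.22, -0.3, 0]
    - [0, 0, 0]
    - [0.75, 1, 0]
    - [0.45, 0.6, 0]
    - [0.15, 0.2, 0]
    - [0, 0, 0]
    - [-0.22, -0.3, 0]
    - [-0.3, -0.4, 0]
    - [-0.15, -0.2, 0]
    - [0, 0, 0]
  turn: [0, 0, 0, 0, 0, 0, 0, 0, 0, 0, 0, 0]

```text
time: 13.6
ee_pos: [0.5496, 0.2577, 0.1129]
eef_rot: [0.317, 0.948, 0.0, -0.0]
ft_force: [-0.9, 1.0, -2.7]
width: 0.0568
grip_force: 50.0
```

```bash
cat > chk.py <<'E'
from h import *
a=snap('scene');P=pts(a);s=read_state();hsv=cv2.cvtColor(a['image'],cv2.COLOR_RGB2HSV)
k=(np.hypot(P[...,0]-.55,P[...,1]-.26)<.078)&(P[...,2]<.05)&(P[...,2]>0)
q=hsv[k].astype(int);nb=k&~((hsv[...,0]>90)&(hsv[...,0]<130))
print(s['time'],s['ee_pos'].round(4),s['ft_force'].round(2),'bowlpx',k.sum(),'nonblue',nb.sum(),P[nb].mean(0).round(3) if nb.any() else '',np.argwhere(nb).mean(0) if nb.any() else '')
np.save('last.npy',a['image'])
E
python3 chk.py
```

```text
13.65 [0.5499 0.2587 0.113 ] [ 0.24  0.83 -1.81] bowlpx 1552 nonblue 264 [0.531 0.242 0.008] [215.18939394 260.29924242]
```

Emit:
step_arm:
  delta_pos:
    - [0.15, 0.2, 0]
    - [0.3, 0.4, 0]
    - [0.22, 0.3, 0]
    - [0, 0, 0]
    - [-0.75, -1, 0]
    - [-0.45, -0.6, 0]
    - [-0.15, -0.2, 0]
    - [0, 0, 0]
    - [0.75, 1, 0]
    - [0, 0, 0]
    - [-0.1, -0.1, 0]
    - [0, 0, 0]
  turn: [0, 0, 0, 0, 0, 0, 0, 0, 0, 0, 0, 0]

```text
time: 14.85
ee_pos: [0.5492, 0.2589, 0.1123]
eef_rot: [0.316, 0.949, -0.0, -0.0]
ft_force: [0.3, -0.6, -2.0]
width: 0.0569
grip_force: 50.0
```

```bash
sed -i 's/nb=k&~/nb=k\&(hsv[...,2]>55)\&~/' chk.py; python3 chk.py
python3 - <<'E'
import numpy as np,cv2
a=np.load('last.npy')[150:225,228:302]
a=np.clip(a.astype(float)*1.5,0,255).astype(np.uint8)
cv2.imwrite('pics/l3.png',cv2.resize(a,(592,600),interpolation=cv2.INTER_CUBIC)[:,:,::-1])
E
```

```text
14.9 [0.5493 0.2589 0.1125] [-0.51 -1.05 -2.77] bowlpx 1535 nonblue 96 [0.538 0.265 0.02 ] [206.64583333 258.97916667]
```

View pics/l3.png

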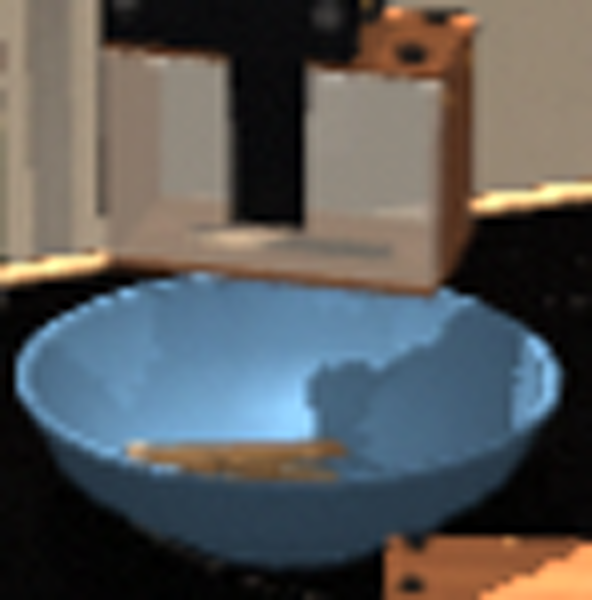

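The peg is lying in the bowl (tan shape at about (235,458) in the crop). I'm taking the box back to its place.

Emit:
step_arm:
  delta_pos:
    - [0, 0, 0.3]
    - [0, 0, 0.6]
    - [0, 0, 0.6]
    - [0, -0.3, 0.5]
    - [0, -0.6, 0.2]
    - [-0.2, -1, 0]
    - [-0.2, -1, 0]
    - [-0.2, -1, 0]
    - [-0.2, -1, 0]
    - [-0.2, -1, 0]
    - [-0.2, -1, 0]
    - [-0.2, -1, 0]
  turn: [0, 0, 0, 0, 0, 0, 0, 0, 0, 0, 0, 0]

```text
time: 16.1
ee_pos: [0.5137, 0.0593, 0.1678]
eef_rot: [0.317, 0.948, 0.0, -0.0]
ft_force: [0.2, 0.1, -1.4]
width: 0.0568
grip_force: 50.0
```

Emit:
step_arm:
  delta_pos:
    - [-0.2, -1, 0]
    - [-0.2, -1, 0]
    - [-0.2, -1, 0]
    - [-0.2, -1, 0]
    - [-0.2, -1, 0]
    - [0, -0.8, 0]
    - [0, -0.6, 0]
    - [0, -0.3, 0]
    - [0, 0, 0]
    - [0, 0, 0]
  turn: [0, 0, 0, 0, 0, 0, 0, 0, 0, 0]

```text
time: 17.1
ee_pos: [0.4892, -0.1053, 0.1675]
eef_rot: [0.316, 0.949, 0.0, -0.0]
ft_force: [-0.8, 0.3, -2.2]
width: 0.0566
grip_force: 50.0
```

Emit:
step_arm:
  delta_pos:
    - [0, -0.1, -0.3]
    - [0, 0, -0.7]
    - [0, 0, -0.8]
    - [0, 0, -0.8]
    - [0, 0, -0.8]
    - [0, 0, -0.7]
    - [0, 0, -0.4]
    - [0, 0, -0.2]
    - [0, 0, -0.1]
    - [0, 0, -0.1]
    - [0, 0, 0]
    - [0, 0, 0]
  turn: [0, 0, 0, 0, 0, 0, 0, 0, 0, 0, 0, 0]

```text
time: 18.3
ee_pos: [0.4897, -0.1082, 0.0455]
eef_rot: [0.316, 0.949, 0.0, 0.0]
ft_force: [0.5, 0.4, -1.7]
width: 0.0567
grip_force: 50.0
```

Emit:
step_arm:
  delta_pos:
    - [0, 0, -0.03]
    - [0, 0, 0]
    - [0, 0, 0]
  turn: [0, 0, 0]

```text
time: 18.6
ee_pos: [0.4894, -0.1082, 0.0444]
eef_rot: [0.316, 0.949, 0.0, 0.0]
ft_force: [0.1, -0.6, -1.6]
width: 0.0565
grip_force: 50.0
```

Emit:
step_arm:
  delta_pos:
    - [0, 0, -0.04]
    - [0, 0, -0.04]
    - [0, 0, 0]
    - [0, 0, 0]
  turn: [0, 0, 0, 0]

```text
time: 19.0
ee_pos: [0.4895, -0.1082, 0.0426]
eef_rot: [0.316, 0.949, 0.0, 0.0]
ft_force: [-2.6, 0.6, 5.7]
width: 0.0568
grip_force: 50.0
```

The box is on the board: the vertical force has turned positive. I'll release, rise, and step aside so the top camera has a clear view.

Emit:
step_arm:
  delta_pos:
    - [0, 0, 0]
    - [0, 0, 0]
    - [0, 0, 0]
    - [0, 0, 0]
    - [0, 0, 0]
    - [0, 0, 0]
    - [0, 0, 0]
    - [0, 0, 0]
  turn: [0, 0, 0, 0, 0, 0, 0, 0]
  grip: 0

```text
time: 19.8
ee_pos: [0.4893, -0.1081, 0.0423]
eef_rot: [0.316, 0.949, 0.0, -0.0]
ft_force: [-0.4, -0.4, -0.2]
width: 0.087
grip_force: 0.0
```

Emit:
step_arm:
  delta_pos:
    - [0, 0, 0.3]
    - [0, 0, 0.7]
    - [0, 0, 1]
    - [0, 0, 1]
    - [0, 0, 1]
    - [0, 0, 1]
    - [0, 0, 1]
    - [0, 0, 0.7]
    - [0, 0, 0.3]
    - [0, 0, 0]
    - [0, 0, 0]
  turn: [0, 0, 0, 0, 0, 0, 0, 0, 0, 0, 0]

```text
time: 20.9
ee_pos: [0.489, -0.1081, 0.2166]
eef_rot: [0.316, 0.949, -0.0, -0.0]
ft_force: [-0.7, -0.4, -0.5]
width: 0.0868
grip_force: 0.0
```

```bash
python3 chk.py
python3 - <<'E'
from h import *
a=snap('scene','s9.png')
E
```

```text
20.95 [ 0.4888 -0.1081  0.2164] [ 0.4 -0.2 -0.4] bowlpx 1568 nonblue 108 [0.536 0.264 0.02 ] [206.9537037 258.4537037]
```

View pics/s9.png

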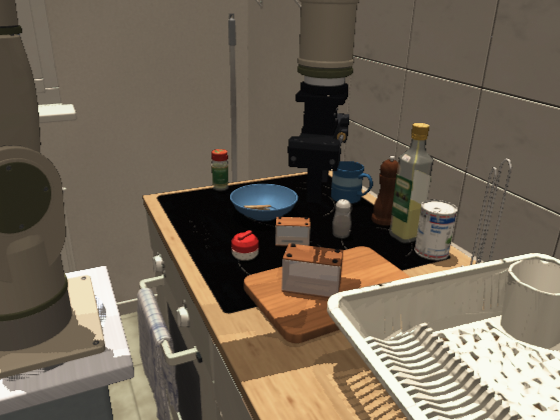

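The box stands on the board at (312,270). The peg is in the bowl at (258,207), the bystanders haven't moved, and the gripper is clear.

```bash
python3 -c "
from bench import *
print(close_job())"
```

```text
the job is handed in; nothing more can be done
None
```

Job handed in at about 21 s: the peg is in the bowl, the empty box is back on the board slot side down, and the bowl, salt shaker, egg timer and spice jar look unmoved in the final picture. The arm can only turn about the vertical, so I got the peg out by shaking alone, without leaning the box.

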